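# Click the setting master into the thickness comparator and zero its dial

### The arm

A 6-joint arm with a two-finger parallel gripper is mounted at the origin on the work surface. World frame = base frame: x ahead of the robot, y to its left, z up, the work surface at z = 0. Lengths are in m, angles in degrees, forces in N, time in s.
With the tool pointing down it reaches from about 0.3 to 0.75 m from the base axis. Payload 8.5 kg.
Tool frame: the origin (TCP) lies between the finger pads; the fingertips stand env.finger_overhang ahead of it and the grasp point (between the pads) lies 2 mm behind it (env.finger_overhang is the distance from the TCP to the fingertips, in m); z points along the fingers, y is the line along which they close (so a half turn about z gives the same grasp; the last joint's range is limited). The gripper opens to 85 mm and grips with 20 to 120 N. Pads are 22 mm wide; open, the fingers measure 114 mm over their backs; the gripper's body (76 mm by 85 mm) begins 54 mm behind the grasp point. The pads swing forward as they close: fully open they stand 13 mm farther back than shut.
Start: joints at [-84.7, 21.807, 74.336, -0, 83.858, -12.336], TCP at [0.167, -0.524, 0.248] pointing down, gripper open.
Joint ranges: [-178.18, 178.18], [-50.72, 133.34], [12.68, 142.11], [-81.47, 261.47], [9.98, 163.14], [-165.26, 165.26]. Speed limits (degrees/s): [136.94, 136.94, 180, 180, 180, 180].

### API

Orientations are given as a 3x3 rotation matrix whose columns are the frame's x, y, z axes.
In Python, from rig import env gives the robot as it stands. The module is installed in compiled form; this text tells all that it offers.
- The arm moves only by the tool jog_arm, never from a script. Its arguments are lists of equal length, an entry for each row: "hand": the finger opening in m, from 0 to 0.0854; "travel": the shift along the world's x, y, z in m, a list of three; "yaw": the turn about the world's z in rad. A call has exactly 5 rows; each row shifts and turns the commanded pose from where the row before left it; what a row does not reach is not made up. A row lasts 1/8 s, in which the tool goes at most 62.5 mm and 10.7 degrees, less where a joint would pass 70% of its speed; a pose out of reach is approached as far as the arm can. A call is refused whole if a number of a shift passes 0.0625 or a number of a turn 0.188, either way. A call with a gripper value outside its range is refused whole. The fingers move at their own pace and stop on an object; "grip_force" is the grip in N (left out, the last holds). Time passes only in rows, so rows that do not move let the fingers close, or fill a call up. It gives the time, the measured TCP pose, the force, the opening and the grip force at its end, in the units of the state.
- env.observe(): the state, without advancing time (a new reading comes with each control period).
- env.get_image(name): name is "side" or "top" or "wrist"; returns the picture (480x640x3 uint8, red, green, blue); there is no depth.
- env.calibration(name): a dict with "fx", "fy", "cx", "cy" (pixels), "position" and "rotation" of the camera in the world; the wrist camera has in their place "hand_eye" (4x4, takes a point from camera to tool coordinates, whose origin is the TCP and whose axes are the flange's). Camera axes: x right, y down, z forward; pixel columns grow to the right and rows downward; lengths in m; the calibration is good to about 2 mm. A picture is of the moment at which its call begins: read the wrist's pose just before it. calibration takes no time and is no camera call.
- env.close_job(): hands the job in; it is judged then, once.
The state is a dict: "time_s": time; "q": joint angles; "qvel": joint speeds; "joint_efforts": joint torques, N m; "position": TCP position; "tool_rot": TCP orientation; "ft_force": force on the tool from outside, world axes, zero at the start; "wrist_torque": the same for the moment, N m; "grip_width": finger opening in m; "gripper_force": force on a finger pad.
Only numpy, scipy, OpenCV 4.12 (cv2) and the standard library are available. Lean on these libraries where they do the work, as an engineer would, in place of code of your own. Each camera call takes 0.05 s, during which the arm holds its last target. There are 200 camera calls.

### The job

Zero the sheet-thickness comparator on the bench: slide the loose aluminium setting master, tapered nose first, into the stand's channel past the spring ball until it clicks in and is held home, without ramming it. Then turn the bezel of the dial until its zero lug stands at the needle's tip. Leave the hammer, the kettle and the steel block where they are.

Things in the scene. Friction and masses are not known exactly. Their poses are not given: they have to be found in the camera images.
- master: Setting master, the only loose aluminium bar: 120 (own x) x 40 (y) x 30 mm high, 0.3 to 0.55 kg; origin: centre of underside. +x points to the steel nose, tapered on both sides (40 to 28 mm wide over the last 14 mm). Its +y side has an upright notch for the ball, 16 mm long, 6 deep, centred 30 mm behind the nose face. Starts flat on the bench, left or right of the stand.
- nose (a point): Middle of the master's nose face, 60 mm from its origin along +x, 15 mm above its underside.
- tail (a point): Middle of the master's flat tail face, 60 mm from its origin along -x, 15 mm above its underside.
- stand: Comparator stand, fixed. Origin: at bench height below the middle of the channel's mouth; +x runs level into the channel, away from the robot. Base plate 100 wide, 10 mm thick, from 85 mm in front of the mouth (an apron) to 135 mm behind it; on it a grey housing 135 long, 86.5 wide, top 54 mm above the bench, with a roofed channel.
- mouth (a point): Middle of the channel floor at the mouth, 10 mm above the bench. The channel is straight, 42.5 mm wide and 34 high (10 to 44 mm above the bench). Unseen inside, two stop pads end it 94 to 106 mm from the mouth; the setting differs each time, so home must be felt. At home the nose is within 2 mm of the pads and the tail stands 14 to 26 mm out of the mouth.
- ball (a joint): Sprung ball, 16 mm across, in the channel's +y wall, 30 mm in front of the stop pads, m. 0 = fully out, 7 mm proud of the wall; 4 to 6 mm while the master's side presses it back. Passing it and dragging along it takes about 5 to 16 N over the last 40 mm; then it springs out (under 1.5 mm) into the notch as the master meets the pads.
- dial_axis (a point): On the upright axis of the round dial on top of the housing, 65 mm behind the mouth, 85 mm above the bench: centre of the bezel at the height to grip it.
- bezel (a joint): Angle of the bezel, rad: a knurled steel ring 60 mm across, 75 to 95 mm above the bench on a 32 mm neck, carrying the white dial face. Turns both ways about the upright axis with light friction (0.06 N m), limits -3.1 and 3.1. Positive is anticlockwise seen from above; at 0 the zero lug points along the stand's +x.
- zero_mark (a point): The zero point of the bezel's scale, on the raised dark lug (8 x 6 mm, 4 mm high, the only lug) on the rim of the bezel's top, 23 mm from the dial axis.
- needle (a joint): Angle of the dark needle over the dial face, rad, same zero and sense as the bezel's. Moved only by a light gauge plunger (under 2 N) between the stop pads that the master's nose pushes: 0 with the stand empty, 0.4 to 1.0 with the master home.
- needle_tip (a point): The reading point of the needle's long thin end, 23 mm from the dial axis; the short broad end is its tail.
- block: Round steel block, 76 mm across, 50 mm high, 1.75 kg, lying on the bench on the other side of the stand from the master. Leave alone.
- hammer: Hammer, 200 mm long, lying on the bench to the left of the stand. Leave alone.
- kettle: Copper kettle, 156 mm across, 165 mm high with its bail, to the right of the stand. Leave alone.
There are look-alikes about, which are no part of the job. Several things have the shape of the master; the one meant has the colours described above.

How it is judged:
By the outcome, as a careful person would: the job done as asked, in the order asked, and still so for the second after the job is handed in, with the robot touching nothing.
It also fails if it takes over 72 s, if anything falls off the work surface, if the arm or the gripper's body presses on something with over 40 N, if the wrist force passes 120 N, or if a joint passes its speed limit or range.

## Working session

There is one attempt and no reset: what is moved stays moved. The work goes in short steps, Python scripts to look and compute and a tool call to move; the robot and the scene stay as the last step left them, time stands still between calls to the robot, and variables do not carry over. Pictures are saved under pics/ and viewed, at most 10 in all, crops included, and the job is handed in when it is done.

Besides the shell and the picture viewer there is one more tool, called after "Request:" by a JSON object that holds its "name" and its "arguments". jog_arm: Moves the arm, as the interface text tells. Its arguments: {"type":"object","properties":{"hand":{"type":"array"},"travel":{"type":"array"},"yaw":{"type":"array"},"grip_force":{"type":"number"}},"required":["hand","travel","yaw"]}

```bash
mkdir -p pics
python3 - <<'E'
from rig import env
import cv2,numpy as np
for n in("top","side"):
    im=env.get_image(n); cv2.imwrite(f"pics/{n}0.png",im[:,:,::-1]); 
    c=env.calibration(n); print(n,c)
print(env.calibration("wrist"),env.finger_overhang,env.observe())
E
```

```text
top {'fx': 517.5741842896515, 'fy': 517.5741842896515, 'cx': 314.96563723797095, 'cy': 236.2440313179697, 'position': array([0.3099826 , 0.05119995, 1.44212509]), 'rotation': array([[ 0.0260103 , -0.9873413 ,  0.15646286],
       [-0.9996078 , -0.02731325, -0.00618294],
       [ 0.01037818, -0.15624068, -0.98766449]])}
side {'fx': 436.67098423333636, 'fy': 436.67098423333636, 'cx': 321.8885157714122, 'cy': 236.99945464674394, 'position': array([0.45131842, 0.83177315, 0.70305837]), 'rotation': array([[-0.99770112, -0.03640438,  0.05715935],
       [-0.06752813,  0.60493259, -0.79340816],
       [-0.00569402, -0.79544408, -0.60600024]])}
{'fx': 416.4606099164094, 'fy': 416.4606099164094, 'cx': 315.66652056955206, 'cy': 239.59464745893766, 'hand_eye': array([[-4.35694030e-04, -9.50704321e-01, -3.10098539e-01,
         7.99231910e-02],
       [ 9.99999811e-01, -2.79393114e-04, -5.48450525e-04,
         1.43082112e-03],
       [ 4.34774887e-04, -3.10098719e-01,  9.50704263e-01,
        -1.26325226e-01],
       [ 0.00000000e+00,  0.00000000e+00,  0.00000000e+00,
         1.00000000e+00]])} 0.017 {'time_s': 0.1, 'q': array([-8.47026250e+01,  2.18374312e+01,  7.43797180e+01,  9.53602907e-05,
        8.38572508e+01, -1.23348924e+01]), 'qvel': array([-0.06967984, -0.06995041, -0.24830192,  0.04251894,  0.08247565,
        0.04177805]), 'joint_efforts': array([ 5.54219994e-03, -4.49216187e+01, -2.31656778e+01, -5.75630406e-05,
        3.61843420e-03, -3.88308138e-05]), 'position': array([ 0.16658235, -0.52391531,  0.24777475]), 'tool_rot': array([[ 9.53020301e-01,  3.02906408e-01, -1.18238568e-04],
       [ 3.02906303e-01, -9.53019464e-01,  1.29313185e-03],
       [ 2.79014268e-04, -1.26819611e-03, -9.99999157e-01]]), 'ft_force': array([0.08368483, 1.23241528, 0.30807816]), 'wrist_torque': array([ 0.03724057, -0.00632016,  0.01770352]), 'gripper_force': 0.0, 'grip_width': 0.08536455489704287}
```

View pics/top0.png

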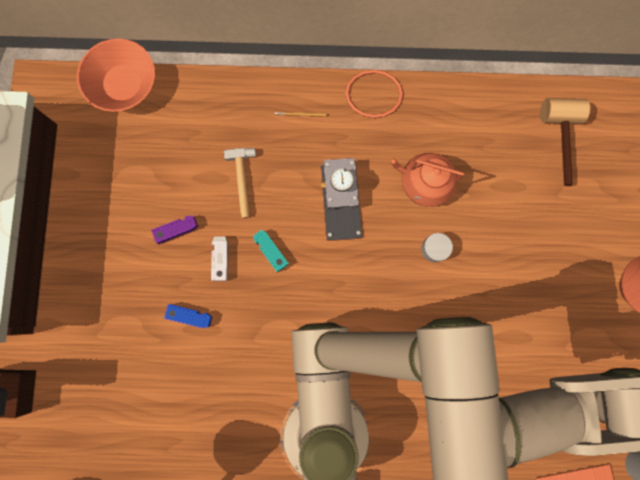

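View pics/side0.png

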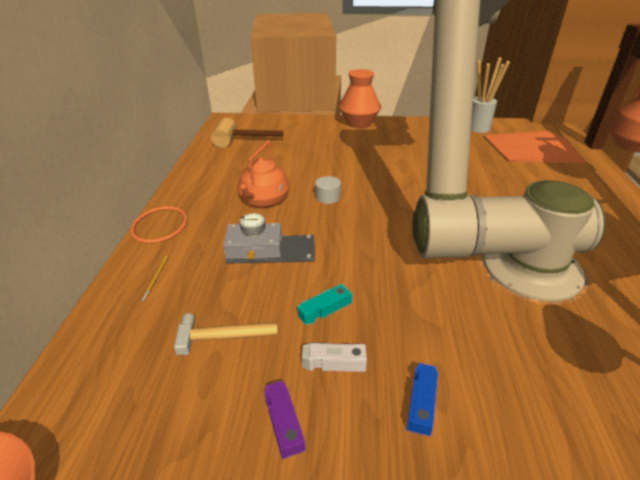

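Candidates in the top view are the purple bar (175,230), the pale bar (220,258), the teal bar (270,250) and the blue bar (188,316). Only the pale bar is aluminium coloured. The stand is at (342,200) with its apron toward the robot, the hammer at (241,180), the kettle at (432,180) and the block at (438,247). In the side view the pale bar is at (335,357). Next is a close crop to check the choice, with measurements.

```bash
cat > h.py <<'E'
from rig import env
import cv2,numpy as np
def cam(n):
    c=env.calibration(n)
    if n=="wrist":
        o=env.observe();T=np.eye(4);T[:3,:3]=o["tool_rot"];T[:3,3]=o["position"];T=T@c["hand_eye"];return c,T[:3,:3],T[:3,3]
    return c,np.array(c["rotation"]),np.array(c["position"])
def ray(C,uv,z):
    c,R,p=C; d=R@np.array([(uv[0]-c["cx"])/c["fx"],(uv[1]-c["cy"])/c["fy"],1]); return p+d*(z-p[2])/d[2]
def snap(n,f):
    C=cam(n); im=env.get_image(n)[:,:,::-1].copy(); cv2.imwrite(f"pics/{f}.png",im); return C,im
E
python3 - <<'E'
from h import *
C=cam("top")
im=cv2.imread("pics/top0.png"); hsv=cv2.cvtColor(im,cv2.COLOR_BGR2HSV)
def blob(box,z,f):
    x0,y0,x1,y1=box; m=np.zeros(im.shape[:2],np.uint8); m[y0:y1,x0:x1]=f(hsv[y0:y1,x0:x1])*255
    k=max(cv2.findContours(m,0,2)[0],key=cv2.contourArea)
    w=np.array([ray(C,p[0],z)[:2] for p in k]).astype(np.float32)
    r=cv2.minAreaRect(w); print(r, cv2.boxPoints(r).round(3).tolist())
low=lambda h:(h[...,1]<80)
blob((205,230,235,285),.03,low)
blob((318,205,366,243),.01,low)
blob((318,155,362,208),.054,low)
for u in((342,177),): print(ray(C,u,.095))
a=cv2.resize(im[225:290,195:295],None,fx=6,fy=6,interpolation=2)
s=cv2.imread("pics/side0.png"); b=cv2.resize(s[330:385,290:380],None,fx=6.6,fy=6.6,interpolation=2)[:,:600]
b=cv2.resize(b,(390,238)); a=cv2.resize(a,(400,260)); o=np.zeros((260,790,3),np.uint8);o[:,:400]=a;o[:238,400:]=b
cv2.imwrite("pics/crop1.png",o)
E
```

```text
((0.4651500880718231, 0.3026629686355591), (0.1184307113289833, 0.04359477013349533), 1.5337504148483276) [[0.4050000011920929, 0.3230000138282776], [0.40700000524520874, 0.27900001406669617], [0.5249999761581421, 0.28200000524520874], [0.5239999890327454, 0.32600000500679016]]
((0.5823813080787659, -0.03484449163079262), (0.09831921756267548, 0.09665804356336594), 5.196001052856445) [[0.5289999842643738, 0.008999999612569809], [0.5379999876022339, -0.08699999749660492], [0.6359999775886536, -0.07900000363588333], [0.6269999742507935, 0.017999999225139618]]
((0.6795244812965393, -0.02194628119468689), (0.13983795046806335, 0.09363153576850891), 5.6079325675964355) [[0.6050000190734863, 0.017999999225139618], [0.6150000095367432, -0.07500000298023224], [0.7540000081062317, -0.06199999898672104], [0.7450000047683716, 0.03099999949336052]]
[ 0.68641396 -0.02561716  0.095     ]
```

View pics/crop1.png

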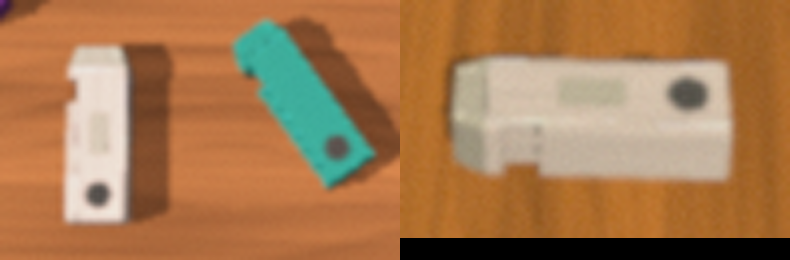

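The crop shows a pale aluminium bar with a grey tapered nose toward world +x (up in the top view). It has one notch on its +y (left) side and a dark dot at the tail. This is the master, at about (0.465, 0.302) with yaw about 1.5°. The stand's yaw is about 5°. Next I'll look at the stand closely on the way.

Request:
{"name": "jog_arm", "arguments": {"hand": [0.085,0.085,0.085,0.085,0.085], "travel": [[0.038,0.048,0.005],[0.038,0.048,0.005],[0.038,0.048,0.005],[0.038,0.048,0.005],[0.038,0.048,0.005]], "yaw": [-0.021,-0.021,-0.021,-0.021,-0.021]}}

```text
time_s: 0.72
position: [0.3574, -0.2824, 0.2734]
tool_rot: [[0.98, 0.2, -0.0], [0.2, -0.98, 0.0], [-0.0, -0.0, -1.0]]
ft_force: [-0.1, -0.3, -0.4]
grip_width: 0.085
gripper_force: 0.0
```

Request:
{"name": "jog_arm", "arguments": {"hand": [0.085,0.085,0.085,0.085,0.085], "travel": [[0.038,0.048,0.005],[0.038,0.048,0.005],[0.038,0.048,0.005],[0.038,0.048,0.005],[0.038,0.048,0.005]], "yaw": [-0.021,-0.021,-0.021,-0.021,-0.021]}}

```text
time_s: 1.35
position: [0.5475, -0.0423, 0.2983]
tool_rot: [[0.995, 0.097, -0.0], [0.097, -0.995, 0.0], [-0.0, -0.0, -1.0]]
ft_force: [0.8, -1.4, 0.2]
grip_width: 0.0848
gripper_force: 0.0
```

Request:
{"name": "jog_arm", "arguments": {"hand": [0.085,0.085,0.085,0.085,0.085], "travel": [[0,0,0],[0,0,0],[0,0,0],[0,0,0],[0,0,0]], "yaw": [0,0,0,0,0]}}

```text
time_s: 1.98
position: [0.5464, -0.0447, 0.2984]
tool_rot: [[0.995, 0.097, 0.0], [0.097, -0.995, -0.0], [0.0, 0.0, -1.0]]
ft_force: [0.1, -0.4, -0.2]
grip_width: 0.0852
gripper_force: 0.0
```

Run:
```python
from h import *
C,im=snap("wrist","w1"); o=env.observe(); print(o["time_s"],o["position"],o["tool_rot"])
```

```text
2.025 [ 0.54644026 -0.04458611  0.29841185] [[ 9.95302843e-01  9.68103417e-02  9.36399507e-05]
 [ 9.68103427e-02 -9.95302847e-01 -6.02152895e-06]
 [ 9.26171633e-05  1.50585606e-05 -9.99999996e-01]]
```

View pics/w1.png

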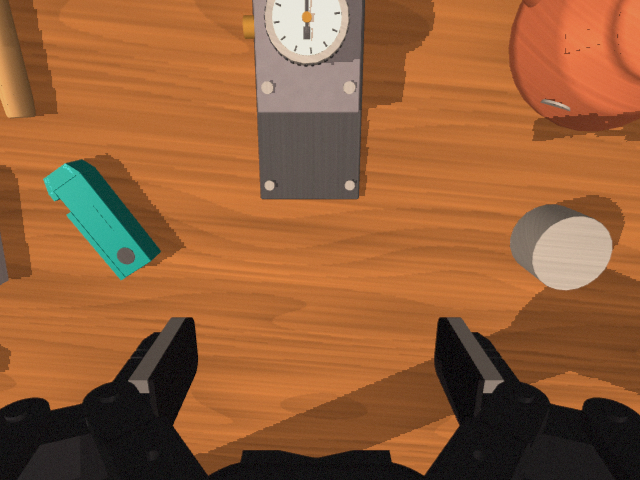

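The wrist view shows the apron's front corners at (262,198) and (360,199), the housing's front top edge at row 112 (columns 257 to 361), and the dial centre at (307,17). The teal bar is at (100,220) and the block at (565,245). Now I'll measure the stand.

Run:
```python
from h import *
C=cam("wrist"); im=cv2.imread("pics/w1.png")
h=cv2.cvtColor(im,cv2.COLOR_BGR2HSV)
m=((h[...,1]<75)).astype(np.uint8)*255; m[:, :240]=0; m[:,380:]=0; m[215:]=0
# side edges by row -> fit
def edges(rows):
    L=[];R=[]
    for r in rows:
        x=np.where(m[r]>0)[0]; L.append((x.min(),r));R.append((x.max()+1,r))
    return L,R
for rows,z in((range(120,190,5),.01),(range(60,108,4),.054)):
    L,R=edges(rows); 
    W=[np.array([ray(C,p,z)[:2] for p in S]) for S in(L,R)]
    f=[np.polyfit(w[:,0],w[:,1],1) for w in W]; print(z,[np.degrees(np.arctan(a[0])) for a in f],W[0][0],W[1][0],W[0][-1],W[1][-1])
g=cv2.cvtColor(im,cv2.COLOR_BGR2GRAY).astype(int)
for u in(275,310,345):
    c=m[:,u]; print(u,"front row",np.where(c>0)[0].max()+1, "edge row",100+np.abs(np.diff(g[100:125,u])).argmax()+1)
for p,z in(((262,199),.01),((360,200),.01),((257,112),.054),((361,112),.054),((307,17),.095),((257,112),.01),((361,112),.01)): print(p,z,ray(C,p,z))
```

```text
0.01 [np.float64(5.994687571419931), np.float64(5.247798553421098)] [0.60632924 0.015589  ] [ 0.61583873 -0.08260599] [0.54384886 0.00922055] [ 0.55334486 -0.08876834]
0.054 [np.float64(5.453214559415797), np.float64(5.48354349087302)] [0.65557041 0.01488112] [ 0.66411161 -0.07336612] [0.62139642 0.01142998] [ 0.62988102 -0.0761959 ]
275 front row 199 edge row 112
310 front row 199 edge row 112
345 front row 199 edge row 112
(262, 199) 0.01 [0.52961921 0.00740903 0.01      ]
(360, 200) 0.01 [ 0.53819    -0.09175472  0.01      ]
(257, 112) 0.054 [0.61492306 0.01108743 0.054     ]
(361, 112) 0.054 [ 0.62345666 -0.07703755  0.054     ]
(307, 17) 0.095 [ 0.68400947 -0.02624568  0.095     ]
(257, 112) 0.01 [0.61356151 0.01693005 0.01      ]
(361, 112) 0.01 [ 0.62310788 -0.08165366  0.01      ]
```

Request:
{"name": "jog_arm", "arguments": {"hand": [0.085,0.085,0.085,0.085,0.085], "travel": [[-0.0125,0.0345,-0.005],[-0.0125,0.0345,-0.005],[-0.0125,0.0345,-0.01],[-0.0125,0.0345,-0.01],[-0.0125,0.0345,-0.01]], "yaw": [-0.007,-0.007,-0.007,-0.007,-0.007]}}

```text
time_s: 2.65
position: [0.4836, 0.1293, 0.2581]
tool_rot: [[0.998, 0.062, 0.0], [0.062, -0.998, 0.0], [0.0, -0.0, -1.0]]
ft_force: [-0.2, 0.1, -0.2]
grip_width: 0.085
gripper_force: 0.0
```

Request:
{"name": "jog_arm", "arguments": {"hand": [0.085,0.085,0.085,0.085,0.085], "travel": [[-0.0125,0.0345,-0.012],[-0.0125,0.0345,-0.012],[-0.0125,0.0345,-0.012],[-0.0125,0.0345,-0.012],[-0.0125,0.0345,-0.012]], "yaw": [-0.007,-0.007,-0.007,-0.007,-0.007]}}

```text
time_s: 3.28
position: [0.4212, 0.3018, 0.1981]
tool_rot: [[1.0, 0.027, 0.0], [0.027, -1.0, 0.0], [0.0, -0.0, -1.0]]
ft_force: [-0.0, -0.0, -0.8]
grip_width: 0.0851
gripper_force: 0.0
```

Request:
{"name": "jog_arm", "arguments": {"hand": [0.085,0.085,0.085,0.085,0.085], "travel": [[0,0,0],[0,0,0],[0,0,0],[0,0,0],[0,0,0]], "yaw": [0,0,0,0,0]}}

```text
time_s: 3.9
position: [0.4219, 0.3005, 0.1985]
tool_rot: [[1.0, 0.027, 0.0], [0.027, -1.0, 0.0], [0.0, -0.0, -1.0]]
ft_force: [-0.3, -0.2, 0.5]
grip_width: 0.0852
gripper_force: 0.0
```

Run:
```python
from h import *
C,im=snap("wrist","w2"); o=env.observe(); print(o["position"],np.degrees(np.arctan2(o["tool_rot"][1,0],o["tool_rot"][0,0])))
h=cv2.cvtColor(im,cv2.COLOR_BGR2HSV)
m=((h[...,1]<75)&(h[...,2]>90)).astype(np.uint8)*255; m[:,:200]=0;m[:,440:]=0;m[330:]=0
k=max(cv2.findContours(m,0,2)[0],key=cv2.contourArea); print(cv2.boundingRect(k))
w=np.array([ray(C,p[0],.03)[:2] for p in k]).astype(np.float32); r=cv2.minAreaRect(w); print(r,cv2.boxPoints(r).round(4).tolist())
cv2.drawContours(im,[k],-1,(0,255,0),1);cv2.imwrite("pics/w2.png",im)
```

```text
[0.42178795 0.30060282 0.1984037 ] 1.563165199178925
(281, 61, 60, 176)
((0.46870455145835876, 0.3036337196826935), (0.11976184695959091, 0.0396975614130497), 1.9133955240249634) [[0.4081999957561493, 0.3215000033378601], [0.40950000286102295, 0.2818000018596649], [0.52920001745224, 0.2858000099658966], [0.527899980545044, 0.3255000114440918]]
```

View pics/w2.png

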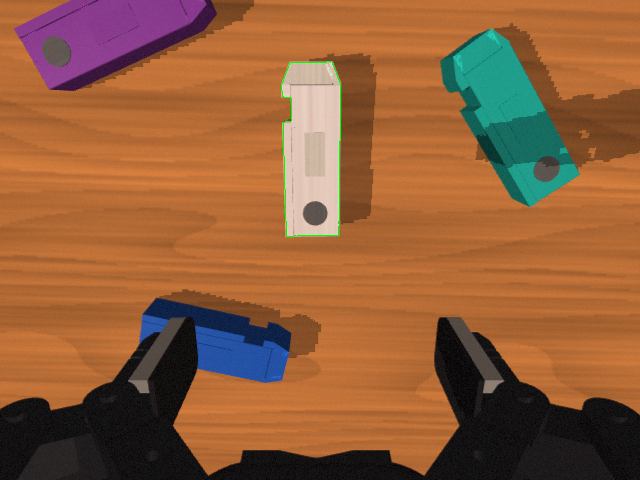

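The wrist view shows the master at (313,150), measuring 119.8 x 39.7 mm, which matches. Its tail midpoint is (0.409, 0.302) and its yaw 1.9°. The blue bar is clear of the fingers. Now descend and grip near the tail.

Request:
{"name": "jog_arm", "arguments": {"hand": [0.085,0.085,0.085,0.085,0.085], "travel": [[0.003,0.0016,-0.04],[0,0,-0.04],[0,0,-0.04],[0,0,-0.035],[0,0,-0.02]], "yaw": [0.006,0,0,0,0]}}

```text
time_s: 4.58
position: [0.4242, 0.3022, 0.0217]
tool_rot: [[0.999, 0.034, -0.002], [0.034, -0.999, -0.001], [-0.002, 0.001, -1.0]]
ft_force: [-0.2, 0.3, -0.2]
grip_width: 0.0847
gripper_force: 0.0
```

Request:
{"name": "jog_arm", "arguments": {"hand": [0.06,0.045,0.03,0.03,0.03], "travel": [[0,0,0],[0,0,0],[0,0,0],[0,0,0],[0,0,0]], "yaw": [0,0,0,0,0], "grip_force": 60}}

```text
time_s: 5.2
position: [0.4252, 0.3027, 0.0245]
tool_rot: [[0.999, 0.034, 0.002], [0.034, -0.999, 0.001], [0.002, -0.001, -1.0]]
ft_force: [-0.3, 0.2, 5.8]
grip_width: 0.039
gripper_force: 61.7
```

Request:
{"name": "jog_arm", "arguments": {"hand": [0.03,0.03,0.03,0.03,0.03], "travel": [[0,0,0],[0,0,0],[0,0,0],[0,0,0.01],[0,0,0.02]], "yaw": [0,0,0,0,0]}}

```text
time_s: 5.82
position: [0.4238, 0.3021, 0.0534]
tool_rot: [[0.999, 0.034, -0.003], [0.034, -0.999, -0.001], [-0.003, 0.001, -1.0]]
ft_force: [1.2, -0.3, -4.1]
grip_width: 0.039
gripper_force: 61.0
```

Request:
{"name": "jog_arm", "arguments": {"hand": [0.03,0.03,0.03,0.03,0.03], "travel": [[0,-0.015,0.02],[0.005,-0.035,0.02],[0.005,-0.035,0.01],[0.005,-0.035,0],[0.005,-0.035,0]], "yaw": [0.0,0.007,0.007,0.007,0.007]}}

```text
time_s: 6.45
position: [0.4442, 0.1463, 0.1038]
tool_rot: [[0.998, 0.062, -0.0], [0.062, -0.998, -0.0], [-0.0, 0.0, -1.0]]
ft_force: [0.8, 0.1, -2.9]
grip_width: 0.0388
gripper_force: 61.4
```

Request:
{"name": "jog_arm", "arguments": {"hand": [0.03,0.03,0.03,0.03,0.03], "travel": [[0.007,-0.045,0],[0.007,-0.045,-0.01],[0.007,-0.045,-0.01],[0.005,-0.035,-0.01],[0.005,-0.025,-0.01]], "yaw": [0.007,0.007,0.007,0.007,0.007]}}

```text
time_s: 7.08
position: [0.4754, -0.049, 0.0633]
tool_rot: [[0.995, 0.096, -0.001], [0.096, -0.995, 0.0], [-0.001, -0.0, -1.0]]
ft_force: [0.1, 0.0, -3.9]
grip_width: 0.0391
gripper_force: 61.3
```

Request:
{"name": "jog_arm", "arguments": {"hand": [0.03,0.03,0.03,0.03,0.03], "travel": [[0,0,0],[0,0,0],[0,0,0],[0,0,0],[0,0,0]], "yaw": [0,0,0,0,0]}}

```text
time_s: 7.7
position: [0.4756, -0.0472, 0.0635]
tool_rot: [[0.995, 0.097, 0.0], [0.097, -0.995, -0.0], [0.0, 0.0, -1.0]]
ft_force: [0.3, 0.4, -3.9]
grip_width: 0.0387
gripper_force: 61.7
```

Run:
```python
from h import *
C,w=snap("wrist","w3"); o=env.observe(); print(o["position"],np.degrees(np.arctan2(o["tool_rot"][1,0],o["tool_rot"][0,0])),o["ft_force"],o["wrist_torque"])
_,s=snap("side","s3")
a=cv2.resize(w,(420,315)); b=cv2.resize(s[190:300,210:350],(380,299)); z=np.zeros((315,800,3),np.uint8); z[:,:420]=a; z[:299,420:]=b; cv2.imwrite("pics/c3.png",z)
```

```text
[ 0.475609   -0.04729525  0.06342798] 5.570640608362178 [-1.22272967  0.46991727 -4.3250635 ] [-0.01288857  0.19180463  0.02736808]
```

View pics/c3.png

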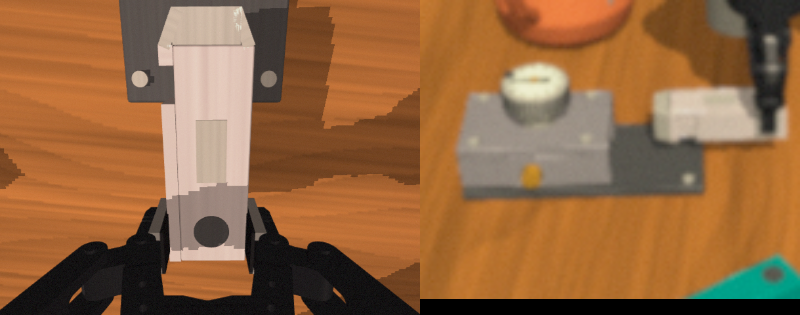

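The wrist crop (left) shows the master centred between the fingers and pointing at the apron. The side crop (right) shows the bar level just above the apron, with its nose short of the housing. It lines up with the stand axis within about 0.5 mm. Lower it and enter.

Request:
{"name": "jog_arm", "arguments": {"hand": [0.03,0.03,0.03,0.03,0.03], "travel": [[0,0,-0.008],[0,0,-0.008],[0,0,-0.006],[0,0,-0.004],[0,0,0]], "yaw": [0,0,0,0,0]}}

```text
time_s: 8.43
position: [0.4755, -0.0475, 0.037]
tool_rot: [[0.995, 0.097, -0.001], [0.097, -0.995, 0.0], [-0.001, -0.0, -1.0]]
ft_force: [0.5, 0.2, -4.0]
grip_width: 0.0389
gripper_force: 61.7
```

Request:
{"name": "jog_arm", "arguments": {"hand": [0.03,0.03,0.03,0.03,0.03], "travel": [[0.009,0.0009,0],[0.009,0.0009,0],[0.009,0.0009,0],[0.006,0.0006,0],[0.005,0.0005,0]], "yaw": [0,0,0,0,0]}}

```text
time_s: 9.05
position: [0.514, -0.0436, 0.0373]
tool_rot: [[0.995, 0.097, -0.0], [0.097, -0.995, 0.0], [-0.0, -0.0, -1.0]]
ft_force: [0.6, 0.7, -3.1]
grip_width: 0.0391
gripper_force: 61.7
```

Request:
{"name": "jog_arm", "arguments": {"hand": [0.03,0.03,0.03,0.03,0.03], "travel": [[0.003,0.0003,0],[0.003,0.0003,0],[0.003,0.0003,0],[0.003,0.0003,0],[0.003,0.0003,0]], "yaw": [0,0,0,0,0]}}

```text
time_s: 9.68
position: [0.5288, -0.0422, 0.0373]
tool_rot: [[0.995, 0.097, -0.0], [0.097, -0.995, 0.0], [-0.0, -0.0, -1.0]]
ft_force: [-0.3, 1.4, -4.1]
grip_width: 0.0392
gripper_force: 61.7
```

Request:
{"name": "jog_arm", "arguments": {"hand": [0.03,0.03,0.03,0.03,0.03], "travel": [[0.003,0.0003,0],[0.003,0.0003,0],[0.003,0.0003,0],[0.003,0.0003,0],[0.003,0.0003,0]], "yaw": [0,0,0,0,0]}}

```text
time_s: 10.3
position: [0.5435, -0.0403, 0.0372]
tool_rot: [[0.995, 0.097, -0.001], [0.097, -0.995, 0.001], [-0.001, -0.001, -1.0]]
ft_force: [-1.3, 5.0, -5.1]
grip_width: 0.0386
gripper_force: 61.8
```

Request:
{"name": "jog_arm", "arguments": {"hand": [0.03,0.03,0.03,0.03,0.03], "travel": [[0.004,0.0004,0],[0.004,0.0004,0],[0.004,0.0004,0],[0.004,0.0004,0],[0.004,0.0004,0]], "yaw": [0,0,0,0,0]}}

```text
time_s: 10.92
position: [0.5635, -0.0382, 0.0372]
tool_rot: [[0.995, 0.097, -0.001], [0.097, -0.995, 0.001], [-0.001, -0.001, -1.0]]
ft_force: [-2.1, 5.3, -4.4]
grip_width: 0.0386
gripper_force: 61.8
```

Request:
{"name": "jog_arm", "arguments": {"hand": [0.03,0.03,0.03,0.03,0.03], "travel": [[0.002,0.0005,0],[0.002,0.0005,0],[0.002,0.0003,0],[0.002,0.0002,0],[0.002,0.0002,0]], "yaw": [0,0,0,0,0]}}

```text
time_s: 11.55
position: [0.5738, -0.0371, 0.0374]
tool_rot: [[0.995, 0.097, 0.0], [0.097, -0.995, -0.0], [0.0, 0.0, -1.0]]
ft_force: [-0.4, 3.3, -5.1]
grip_width: 0.0389
gripper_force: 61.7
```

Request:
{"name": "jog_arm", "arguments": {"hand": [0.03,0.03,0.03,0.03,0.03], "travel": [[0.002,0.0002,0],[0.002,0.0002,0],[0.002,0.0002,0],[0.002,0.0002,0],[0.002,0.0002,0]], "yaw": [0,0,0,0,0]}}

```text
time_s: 12.18
position: [0.5838, -0.0361, 0.0373]
tool_rot: [[0.995, 0.097, 0.0], [0.097, -0.995, -0.0], [0.0, 0.0, -1.0]]
ft_force: [0.1, 2.1, -4.1]
grip_width: 0.0388
gripper_force: 61.7
```

Request:
{"name": "jog_arm", "arguments": {"hand": [0.03,0.03,0.03,0.03,0.03], "travel": [[0.002,0.0002,0],[0.002,0.0002,0],[0.002,0.0002,0],[0.002,0.0002,0],[0.002,0.0002,0]], "yaw": [0,0,0,0,0]}}

```text
time_s: 12.8
position: [0.5922, -0.0351, 0.0368]
tool_rot: [[0.995, 0.096, -0.004], [0.096, -0.995, 0.0], [-0.004, -0.001, -1.0]]
ft_force: [-7.8, -0.1, -3.9]
grip_width: 0.0388
gripper_force: 61.7
```

Request:
{"name": "jog_arm", "arguments": {"hand": [0.03,0.03,0.03,0.03,0.03], "travel": [[0.002,0.0002,0],[0.002,0.0002,0],[0.002,0.0002,0],[0.001,0.0001,0],[0.001,0.0001,0]], "yaw": [0,0,0,0,0]}}

```text
time_s: 13.42
position: [0.6003, -0.0343, 0.0367]
tool_rot: [[0.995, 0.096, -0.004], [0.096, -0.995, 0.001], [-0.004, -0.001, -1.0]]
ft_force: [-5.9, 1.1, -3.8]
grip_width: 0.0393
gripper_force: 61.6
```

Request:
{"name": "jog_arm", "arguments": {"hand": [0.05,0.06,0.06,0.06,0.06], "travel": [[0,0,0],[0,0,0],[0,0,0],[-0.01,-0.001,0],[-0.03,-0.0029,0]], "yaw": [0,0,0,0,0]}}

```text
time_s: 14.05
position: [0.5614, -0.0383, 0.0373]
tool_rot: [[0.995, 0.097, 0.001], [0.097, -0.995, -0.0], [0.001, 0.001, -1.0]]
ft_force: [-0.4, -0.5, -0.4]
grip_width: 0.0599
gripper_force: 0.0
```

Request:
{"name": "jog_arm", "arguments": {"hand": [0.03,0,0,0,0], "travel": [[-0.005,-0.0005,0],[0,0,0],[0,0,0],[0,0,0],[0,0,0]], "yaw": [0,0,0,0,0], "grip_force": 30}}

```text
time_s: 14.68
position: [0.5568, -0.0386, 0.0372]
tool_rot: [[0.995, 0.097, 0.0], [0.097, -0.995, -0.0], [0.0, 0.0, -1.0]]
ft_force: [-0.1, -0.5, 0.3]
grip_width: -0.0002
gripper_force: 0.0
```

Request:
{"name": "jog_arm", "arguments": {"hand": [0,0,0,0,0], "travel": [[0.002,0.0002,0],[0.002,0.0002,0],[0.002,0.0002,0],[0.002,0.0002,0],[0.002,0.0002,0]], "yaw": [0,0,0,0,0]}}

```text
time_s: 15.3
position: [0.5668, -0.0376, 0.0373]
tool_rot: [[0.995, 0.097, 0.0], [0.097, -0.995, -0.0], [0.0, 0.0, -1.0]]
ft_force: [-0.5, -0.0, 0.3]
grip_width: -0.0
gripper_force: 0.0
```

Request:
{"name": "jog_arm", "arguments": {"hand": [0,0,0,0,0], "travel": [[0.002,0.0002,0],[0.001,0.0001,0],[0.001,0.0001,0],[0.001,0.0001,0],[0.001,0.0001,0]], "yaw": [0,0,0,0,0]}}

```text
time_s: 15.92
position: [0.5722, -0.037, 0.0373]
tool_rot: [[0.995, 0.097, -0.001], [0.097, -0.995, 0.0], [-0.001, -0.0, -1.0]]
ft_force: [-4.8, -0.0, 1.8]
grip_width: -0.0002
gripper_force: 2.2
```

Request:
{"name": "jog_arm", "arguments": {"hand": [0,0,0,0,0], "travel": [[0.001,0.0001,0],[0.001,0.0001,0],[0.001,0.0001,0],[0.001,0.0001,0],[0.001,0.0001,0]], "yaw": [0,0,0,0,0]}}

```text
time_s: 16.55
position: [0.5762, -0.0365, 0.0371]
tool_rot: [[0.995, 0.097, -0.004], [0.097, -0.995, 0.0], [-0.004, -0.001, -1.0]]
ft_force: [-7.3, -2.0, 3.3]
grip_width: -0.0002
gripper_force: 3.7
```

Request:
{"name": "jog_arm", "arguments": {"hand": [0,0,0,0,0], "travel": [[0.0008,0.0001,0],[0.0008,0.0001,0],[0.0008,0.0001,0],[0.0008,0.0001,0],[0.0008,0.0001,0]], "yaw": [0,0,0,0,0]}}

```text
time_s: 17.18
position: [0.5813, -0.036, 0.0371]
tool_rot: [[0.995, 0.097, -0.001], [0.097, -0.995, 0.0], [-0.001, -0.0, -1.0]]
ft_force: [-2.5, -0.0, 0.8]
grip_width: 0.0001
gripper_force: 1.1
```

Request:
{"name": "jog_arm", "arguments": {"hand": [0,0,0,0,0], "travel": [[0.0005,0.0,0],[0.0005,0.0001,0],[0.0005,0,0],[0.0005,0.0001,0],[0.0005,0.0,0]], "yaw": [0,0,0,0,0]}}

```text
time_s: 17.8
position: [0.5842, -0.0358, 0.0374]
tool_rot: [[0.995, 0.097, 0.0], [0.097, -0.995, -0.0], [0.0, 0.0, -1.0]]
ft_force: [0.0, -0.2, -0.1]
grip_width: 0.0001
gripper_force: 0.0
```

Request:
{"name": "jog_arm", "arguments": {"hand": [0,0,0,0,0], "travel": [[0.0005,0.0,0],[0.0005,0.0001,0],[0.0005,0,0],[0.0005,0.0001,0],[0.0005,0.0,0]], "yaw": [0,0,0,0,0]}}

```text
time_s: 18.42
position: [0.5864, -0.0356, 0.0373]
tool_rot: [[0.995, 0.097, -0.001], [0.097, -0.995, 0.0], [-0.001, -0.0, -1.0]]
ft_force: [-2.6, -0.1, 1.3]
grip_width: -0.0002
gripper_force: 1.2
```

Request:
{"name": "jog_arm", "arguments": {"hand": [0,0,0,0,0], "travel": [[0.0003,0.0,0],[0.0003,0,0],[0.0003,0.0001,0],[0.0003,0,0],[0.0003,0,0]], "yaw": [0,0,0,0,0]}}

```text
time_s: 19.05
position: [0.5871, -0.0356, 0.0372]
tool_rot: [[0.995, 0.097, -0.003], [0.097, -0.995, 0.0], [-0.003, -0.0, -1.0]]
ft_force: [-8.0, -1.7, 3.6]
grip_width: 0.0001
gripper_force: 4.1
```

Request:
{"name": "jog_arm", "arguments": {"hand": [0,0,0,0,0], "travel": [[0.0003,0.0,0],[0.0003,0,0],[0.0003,0.0001,0],[0.0003,0,0],[0.0003,0,0]], "yaw": [0,0,0,0,0]}}

```text
time_s: 19.68
position: [0.5872, -0.0355, 0.037]
tool_rot: [[0.995, 0.097, -0.006], [0.097, -0.995, 0.0], [-0.006, -0.001, -1.0]]
ft_force: [-13.9, -3.4, 6.7]
grip_width: -0.0001
gripper_force: 7.3
```

Request:
{"name": "jog_arm", "arguments": {"hand": [0,0,0,0.03,0.085], "travel": [[-0.01,-0.001,0],[-0.012,-0.001,0],[0,0,0.05],[0,0,0.06],[0.02,0.002,0.05]], "yaw": [0,0,0,0,0]}}

```text
time_s: 20.3
position: [0.5871, -0.0354, 0.2]
tool_rot: [[0.995, 0.096, 0.002], [0.096, -0.995, -0.0], [0.002, 0.0, -1.0]]
ft_force: [2.0, -0.7, -0.0]
grip_width: 0.0357
gripper_force: 0.0
```

Request:
{"name": "jog_arm", "arguments": {"hand": [0.085,0.085,0.085,0.085,0.085], "travel": [[0.04,0.004,0.0],[0.04,0.004,0.0],[0.017,0.002,0],[0,0,0],[0,0,0]], "yaw": [0,0,0,0,0]}}

```text
time_s: 20.92
position: [0.6839, -0.0255, 0.1974]
tool_rot: [[0.995, 0.097, -0.0], [0.097, -0.995, 0.0], [-0.0, -0.0, -1.0]]
ft_force: [-0.3, 0.9, 0.0]
grip_width: 0.0849
gripper_force: 0.0
```

```bash
cat > dial.py <<'E'
from h import *
import sys
def main(f):
    C,im=snap("wrist",f); o=env.observe(); print(o["time_s"],o["position"],np.degrees(np.arctan2(o["tool_rot"][1,0],o["tool_rot"][0,0])))
    c,R,p=C
    q=R.T@(np.array([.684,-.0262,.095])-p); u,v=int(c["fx"]*q[0]/q[2]+c["cx"]),int(c["fy"]*q[1]/q[2]+c["cy"]); print("dial px",u,v,[round(a,4) for a in ray(C,(u,v),.095)])
    h=100; y0,x0=max(v-h,0),max(u-h,0); cr=im[y0:v+h,x0:u+h]; print("crop origin",x0,y0); cv2.imwrite(f"pics/{f}c.png",cv2.resize(cr,None,fx=3,fy=3,interpolation=2))
main(sys.argv[1])
E
python3 dial.py d1
```

```text
20.975 [ 0.68388655 -0.02557209  0.19758108] 5.533928869281814
dial px 314 248 [np.float64(0.6844), np.float64(-0.0257), np.float64(0.095)]
crop origin 214 148
```

View pics/d1c.png

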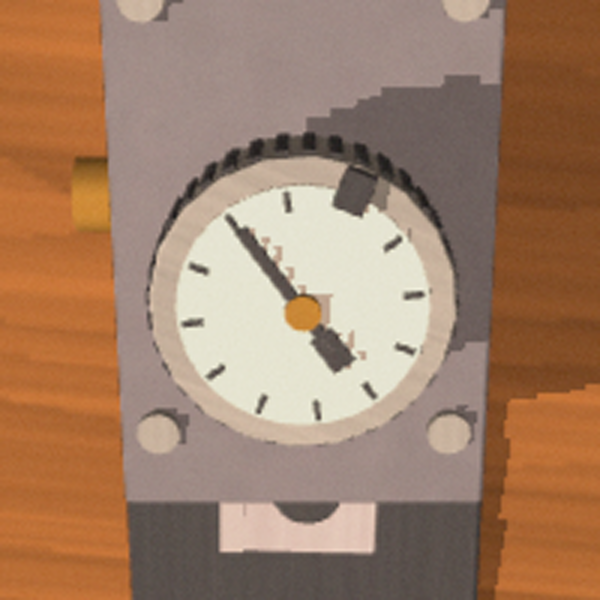

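The dial close-up shows the needle tip at crop (228,217), the hub at (302,313), the lug at (356,190) and the bezel ring centre at about (302,300). The needle has moved to the left and the master's tail sticks out of the mouth, so it is home. Next, the turn.

Run:
```python
from h import *
C=cam("wrist"); im=cv2.imread("pics/d1.png")
P=lambda x,y,z: ray(C,(214+x/3-1/3,148+y/3-1/3),z)[:2]
c=P(302,300,.095); print("centre",c)
a=lambda v: np.degrees(np.arctan2(v[1],v[0]))-5.5
for z in(.096,.099,.102):
    hub=P(302,313,z);tip=P(228,217,z);lug=P(356,190,z)
    print(z,"hub",hub-c,"needle",a(tip-hub),a(tip-c),np.linalg.norm(tip-c)*1e3,"lug",a(lug-c),np.linalg.norm(lug-c)*1e3)
```

```text
centre [ 0.68451052 -0.02592806]
0.096 hub [-0.00230777 -0.00022378] needle 35.942872881901025 39.49246682289256 21.961567681320556 lug -24.579535945198845 24.416703067003258
0.099 hub [-0.0012329  -0.00013175] needle 35.94287288190129 37.77093733043135 22.48427279389221 lug -23.606269498429697 25.056901822542482
0.102 hub [-1.58028187e-04 -3.97246381e-05] needle 35.9428728819012 36.12903657067079 23.02634439380853 lug -22.681749013459324 25.70396936469301
```

Request:
{"name": "jog_arm", "arguments": {"hand": [0.085,0.085,0.085,0.085,0.085], "travel": [[0.0005,-0.0003,-0.03],[0,0,-0.03],[0,0,-0.025],[0,0,-0.02],[0,0,-0.0095]], "yaw": [0,0,0,0,0]}}

```text
time_s: 21.6
position: [0.6843, -0.0258, 0.0822]
tool_rot: [[0.995, 0.096, -0.001], [0.096, -0.995, 0.0], [-0.001, -0.0, -1.0]]
ft_force: [0.0, -1.1, 0.1]
grip_width: 0.0854
gripper_force: 0.0
```

Request:
{"name": "jog_arm", "arguments": {"hand": [0.075,0.065,0.055,0.055,0.055], "travel": [[0,0,0],[0,0,0],[0,0,0],[0,0,0],[0,0,0]], "yaw": [0,0,0,0,0], "grip_force": 25}}

```text
time_s: 22.22
position: [0.6854, -0.0247, 0.0845]
tool_rot: [[0.995, 0.097, 0.002], [0.097, -0.995, 0.002], [0.002, -0.001, -1.0]]
ft_force: [-1.6, 4.8, 6.2]
grip_width: 0.0588
gripper_force: 27.8
```

Request:
{"name": "jog_arm", "arguments": {"hand": [0.055,0.055,0.055,0.055,0.055], "travel": [[0.0003,0.0006,0],[0,0,0],[0,0,0],[0,0,0],[0,0,0]], "yaw": [0,0.08,0.12,0.14,0.14]}}

```text
time_s: 22.85
position: [0.685, -0.0235, 0.0845]
tool_rot: [[0.835, 0.55, -0.0], [0.55, -0.835, 0.003], [0.001, -0.002, -1.0]]
ft_force: [-5.5, 7.2, 8.2]
grip_width: 0.0591
gripper_force: 28.1
```

Request:
{"name": "jog_arm", "arguments": {"hand": [0.055,0.055,0.055,0.055,0.055], "travel": [[0,0,0],[0,0,0],[0,0,0],[0,0,0],[0,0,0]], "yaw": [0.14,0.14,0.14,0.1,0.04]}}

```text
time_s: 23.48
position: [0.6839, -0.0226, 0.0844]
tool_rot: [[0.418, 0.909, -0.003], [0.909, -0.418, 0.004], [0.002, -0.004, -1.0]]
ft_force: [-10.8, 10.3, 11.1]
grip_width: 0.0588
gripper_force: 28.5
```

Request:
{"name": "jog_arm", "arguments": {"hand": [0.055,0.055,0.055,0.085,0.085], "travel": [[0,0,0],[0,0,0],[0,0,0],[0,0,0],[0,0,0]], "yaw": [0,0,0,0,0]}}

```text
time_s: 24.1
position: [0.6857, -0.0254, 0.0833]
tool_rot: [[0.421, 0.907, 0.001], [0.907, -0.421, -0.001], [0.0, 0.001, -1.0]]
ft_force: [-0.1, -0.1, 0.1]
grip_width: 0.0849
gripper_force: 0.0
```

Request:
{"name": "jog_arm", "arguments": {"hand": [0.085,0.085,0.085,0.085,0.085], "travel": [[0,0,0],[0,0,0.03],[0,0,0.045],[0,0,0.04],[0,0,0]], "yaw": [0,0,0,0,0]}}

```text
time_s: 24.72
position: [0.6866, -0.0255, 0.2016]
tool_rot: [[0.421, 0.907, 0.007], [0.907, -0.421, -0.002], [0.002, 0.007, -1.0]]
ft_force: [0.7, 0.6, -0.0]
grip_width: 0.0849
gripper_force: 0.0
```

```bash
python3 dial.py d2
```

```text
24.775 [ 0.68578279 -0.02536605  0.19901547] 65.12193704788234
dial px 309 247 [np.float64(0.684), np.float64(-0.0261), np.float64(0.095)]
crop origin 209 147
```

View pics/d2c.png

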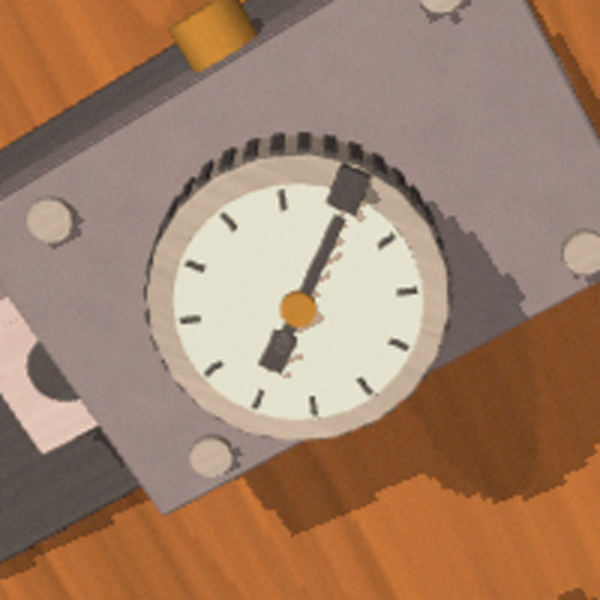

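The close-up shows the lug (350,190) directly beyond the needle tip (339,217), in line with the hub (298,310) to within about 0.7°. The needle still reads about 36° and the tail still sticks out of the mouth. The gripper is clear, so I'm handing the job in.

```bash
python3 -c "
from rig import env; print(env.close_job())"
```

```text
the job is handed in; nothing more can be done
None
```

The job is handed in: the master clicked home against the stop pads at about 14 N, the bezel's zero lug is in line with the needle tip to within about 1°, the hammer, kettle and block were never touched, and the clock stood at about 25 s.

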